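Set and lock a headlamp aim adjuster

TASK

On the headlamp on the bench, turn the black aim knob until its white line points at the orange paint mark on the dial, then tighten the red lock ring below it clockwise: run it round until you feel it bite, then nip it up about 15 to 20 degrees more and no further than 25, or the plastic is crushed. The knob must still be on its mark when you let go; do not squeeze, press or shove the adjuster hard, and leave the other adjuster (grey knob, blue ring) and everything lying about alone.

Things in the scene. Friction and masses are not known exactly. Their poses are not given: they have to be found in the camera images.
- headlamp: black headlamp housing, clear lens on its +x side, fixed to the bench; 350 mm wide (y), 265 mm deep (x). Origin under its middle, on the bench; x towards the lens, z up. Its flat top, 120 mm above the origin, carries two fixed adjusters 170 mm apart, either of which may be left or right
- aim_adjuster: the adjuster to work on: BLACK knob above RED lock ring on one fixed upright spindle over a white dial. Origin on the axis at the dial's underside, z up along the axis. Heights above it: dial (100 mm across) 0-6 mm, brass washer (38 across) 25-29, red ring (48 across) 30-44, bare spindle (22 across) 44-52, black knob (32 across) 52-82. Knob and ring turn independently. A grip of 15 to 30 N a finger is right for both
- aim_knob_center (a point): point on the axis at mid-height of the black knob (67 mm above the adjuster's origin). The knob is round and ribbed, turns stiffly (0.12 N m) about the upright axis without rising, and stays where it is left
- aim_pointer (a point): outer end of the white line on the black knob's top face, 15 mm from the axis; x points outward along the line, z up; turns with the knob
- aim_mark (a point): middle of the orange mark on the white dial below the black knob, 40 mm from the axis (a bar 24 mm long, 5 mm wide); x points radially outward from the axis through the mark. At the start the white line stands 0.4 to 1.4 rad anticlockwise of it seen from above, so the knob goes clockwise
- aim_ring_center (a point): point on the axis at mid-height of the red ring (37 mm above the adjuster's origin); does not turn with the ring. Ring round, knurled. Clockwise from above it first turns lightly (0.04 N m) for 0.15 to 1.25 rad, which cannot be seen, until it bites: over the next 0.07 rad the torque climbs springily to 0.40 N m, holds there, and the ring stays as left. It does not rise or fall
- aim_washer_top (a point): middle of the top of the brass washer under the red ring: 29 mm above the adjuster's origin while the ring is loose; drawn down 2 mm per radian that the ring is turned after the first 0.07 rad of bite (too little to trust to a measured pose); drawn more than 0.90 mm the plastic is crushed
- side_adjuster: the other adjuster on the headlamp, of the same sizes, with a GREY knob and a BLUE ring: already done, not to be touched. Origin on its axis at the dial's underside
- spare_ring: loose bare aluminium ring, 44 mm across, 26 mm hole, 10 mm tall, lying on the headlamp between the two adjusters; leave it
- bulb_cap: loose black rubber bulb cap, 34 mm across, 20 mm tall, lying on the headlamp in front of the spare ring; leave it
- bracket: loose L-shaped aluminium bracket, 120 x 30 mm, 50 mm tall at its end, on the bench; leave it
- screwdriver: loose screwdriver lying on the bench; leave it
- wrench: loose wrench lying on the bench; leave it
- bolt_cup: loose yellow cup, 76 mm across, 60 mm tall, on the bench; leave it
- tail_lamp: loose red tail lamp, 120 x 200 mm, 70 mm tall, on the bench; leave it

How it is judged:
By the outcome, as a careful person would: the job done as asked, in the order asked, and still so for the second after the job is handed in, with the robot touching nothing.
It also fails if it takes over 51 s, if anything falls off the work surface, if the arm or the gripper's body presses on something with over 40 N, if the wrist force passes 120 N, or if a joint passes its speed limit or range.

ROBOT

A 7-joint arm with a two-finger parallel gripper is mounted at the origin on the work surface. World frame = base frame: x ahead of the robot, y to its left, z up, the work surface at z = 0. Lengths are in mm, angles in rad, forces in N, time in s.
With the tool pointing down it reaches from about 425 to 950 mm from the base axis. Payload 16.7 kg.
Tool frame: the origin (TCP) lies at the very end of the fingers, on their centre line; the grasp point (between the pads) lies 19 mm behind it; z points along the fingers, y is the direction in which the jaws open and shut (so a half turn about z gives the same grasp; the last joint's range is limited). The gripper opens to 94 mm and grips with 3 to 60 N. Pads are 16 mm wide; open, the fingers measure 119 mm over their backs; the gripper's body (75 mm by 177 mm) begins 78 mm behind the grasp point.
Start: joints at [1.127, 0.426, 0.074, 1.606, -0.034, 1.111, -0.067], TCP at [195.443, -646.047, 205.467] pointing down, gripper open.
Joint ranges: [-2.85, 2.85], [-0.5, 2.14], [-1.23, 1.37], [0.21, 2.46], [-1.02, 4.16], [0.16, 2.05], [-2.73, 2.73]. Speed limits (rad/s): [1.89, 1.89, 2.39, 2.39, 3.01, 3.01, 3.01].

INTERFACE

Orientations are given as a rotation vector (axis times angle).
In Python, from workcell import ctrl gives the robot as it stands. Calls block until the motion is done:
- ctrl.move_to(position, orientation): joint-space move of the TCP to a pose.
- ctrl.move_straight(position, orientation=None, speed=150): straight line of the TCP; orientation=None keeps the orientation; speed is the mean speed in mm/s.
- ctrl.goto_joints(angles): joint-space move.
- ctrl.ungrasp() and ctrl.gripper_close(f_grip=None): open the fingers fully, or close them until they stop; f_grip is the grip in N (None keeps the last).
- ctrl.dwell(seconds).
- ctrl.ik(position, orientation): joint angles nearest the present ones, or None.
- ctrl.get_state(): the state.
- ctrl.get_image(name): name is "scene" or "side" or "wrist"; returns (picture, depth): 480x640x3 uint8, red, green, blue; 480x640 float32, mm along the optical axis (not along the pixel's ray), 0 where there is no reading.
- ctrl.camera_info(name): a dict with "camera_matrix" (3x3 intrinsics, pixels), "pose" (4x4, takes a point from camera to world coordinates). Camera axes: x right, y down, z forward; pixel columns grow to the right and rows downward; lengths in mm; the calibration is good to about 2 mm. A picture is of the moment at which its call begins: read the wrist's pose just before it. camera_info takes no time and is no camera call; for the wrist camera it gives the pose at the moment of the call.
A pose or a line that the arm cannot do raises ctrl.IKError and nothing moves.
- ctrl.sign_off(): hands the job in, once; it reports no verdict.
The state is a dict: "time_s": time; "q": joint angles; "joint_vel": joint speeds; "joint_torque": joint torques, N m; "tool_pos": TCP position; "ee_rot": TCP orientation; "force": force on the tool from outside, world axes, zero at the start; "moment": the same for the moment, N m; "gripper_width": finger opening in mm.
Only numpy, scipy, OpenCV 4.12 (cv2) and the standard library are available. Lean on these libraries where they do the work, as an engineer would, in place of code of your own. Each camera call takes 0.05 s, during which the arm holds its last target. There are 200 camera calls.

## Working session

There is one attempt and no reset: what is moved stays moved. The work goes in short steps, each a Python script; the robot and the scene stay as the last script left them, time stands still between calls to the robot, and variables do not carry over. Pictures are saved under pics/ and viewed, about 8 in all and at most 12, crops included, and the job is handed in when it is done.

```bash
ls; mkdir -p pics; python3 - <<'E'
from workcell import ctrl
import cv2,numpy as np
for n in("scene","side"):
    p,d=ctrl.get_image(n); cv2.imwrite(f"pics/{n}0.png",p[:,:,::-1]); np.save(f"{n}_d.npy",d)
    c=ctrl.camera_info(n); print(n,np.round(c["camera_matrix"],1).tolist(),np.round(c["pose"],3).tolist())
s=ctrl.get_state(); print({k:np.round(v,3).tolist() for k,v in s.items()})
E
```

```text
pics
scene [[484.7, 0.0, 316.4], [0.0, 484.7, 243.5], [0.0, 0.0, 1.0]] [[-0.424, 0.734, -0.531, 1163.807], [0.906, 0.332, -0.264, 320.428], [-0.017, -0.593, -0.805, 1144.322], [0.0, 0.0, 0.0, 1.0]]
side [[492.3, 0.0, 307.0], [0.0, 492.3, 232.1], [0.0, 0.0, 1.0]] [[0.999, -0.027, 0.044, 466.943], [-0.049, -0.786, 0.616, -754.326], [0.018, -0.617, -0.786, 1078.386], [0.0, 0.0, 0.0, 1.0]]
{'time_s': 0.1, 'q': [1.127, 0.427, 0.074, 1.607, -0.034, 1.111, -0.067], 'joint_vel': [-0.0, -0.001, 0.0, -0.002, -0.002, -0.002, 0.0], 'joint_torque': [0.01, -93.746, 3.678, -45.504, -0.049, 0.017, 0.0], 'tool_pos': [195.367, -645.677, 204.856], 'ee_rot': [-3.107, -0.46, 0.0], 'force': [-0.369, -0.344, 0.504], 'moment': [-0.019, 0.021, -0.002], 'gripper_width': 93.885}
```

View pics/scene0.png

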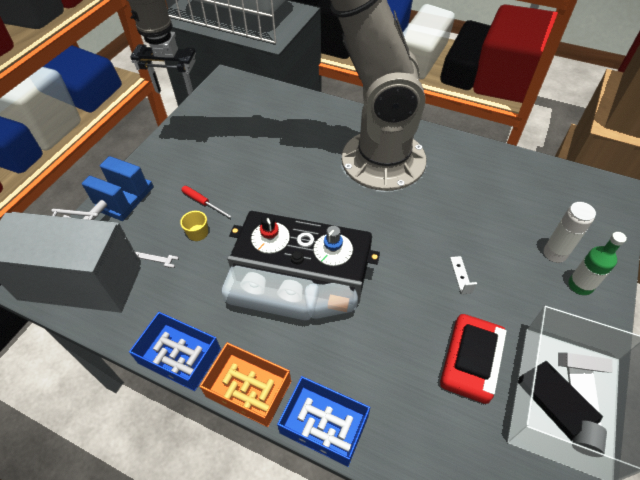

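View pics/side0.png

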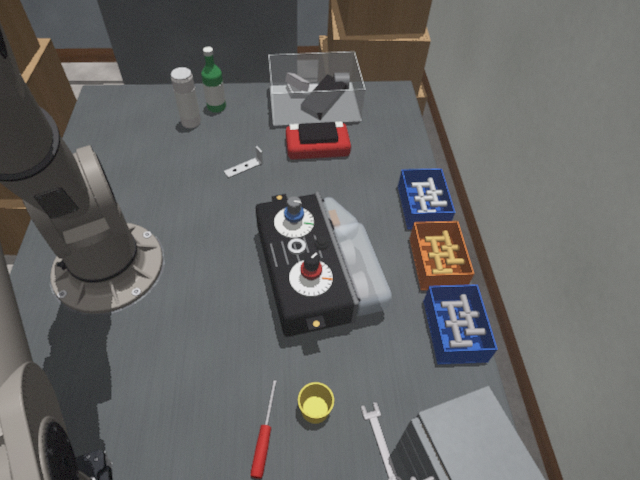

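The scene view shows the red-ring adjuster at about (268,232), and the side view shows it at (311,270). Next I'll localise it by casting rays.

```bash
cat > h.py <<'E'
from workcell import ctrl
import cv2,numpy as np
def ray(c,uv):
    P=np.array(c["pose"]);K=np.array(c["camera_matrix"])
    d=P[:3,:3]@np.linalg.solve(K,[uv[0],uv[1],1.]);return P[:3,3],d
def onplane(c,uv,z):
    o,d=ray(c,uv);return o+d*(z-o[2])/d[2]
def tri(rs):
    A=0;b=0
    for o,d in rs:
        d=d/np.linalg.norm(d);M=np.eye(3)-np.outer(d,d);A=A+M;b=b+M@o
    x=np.linalg.solve(A,b);return x,[np.linalg.norm(np.cross(x-o,d/np.linalg.norm(d))) for o,d in rs]
def hsv(p): return cv2.cvtColor(p,cv2.COLOR_RGB2HSV)
def rect(c,p,z,ctr,half,s):
    "top-down resample of plane z: half mm around ctr, s px/mm; rows: +x up, cols: +y left"
    n=int(2*half*s);g=(np.arange(n)+.5)/s-half
    Y,X=np.meshgrid(ctr[1]-g,ctr[0]-g);P=np.array(c["pose"]);K=np.array(c["camera_matrix"])
    q=(np.stack([X,Y,np.full_like(X,z)],-1)-P[:3,3])@P[:3,:3]@K.T
    m=(q[...,:2]/q[...,2:]).astype(np.float32);return cv2.remap(p,m[...,0],m[...,1],cv2.INTER_LINEAR)
E
python3 - <<'E'
from h import *
R=[];
for n,(u,v) in dict(scene=(268,232),side=(311,272)).items():
    p=cv2.imread(f"pics/{n}0.png")[:,:,::-1].copy();c=ctrl.camera_info(n);h=hsv(p)
    sub=np.zeros(h.shape[:2],np.uint8);cv2.circle(sub,(u,v),26,1,-1)
    red=sub*((h[...,0]<5)|(h[...,0]>174))*(h[...,1]>150)*(h[...,2]>60)
    ys,xs=np.nonzero(red);print(n,"red",len(xs),xs.mean(),ys.mean(),xs.min(),xs.max(),ys.min(),ys.max())
    uv=((xs.min()+xs.max())/2,ys.mean());R.append(ray(c,uv));print(onplane(c,uv,157))
    o=sub*(h[...,0]>5)*(h[...,0]<22)*(h[...,1]>130)*(h[...,2]>120)
    ys,xs=np.nonzero(o);print(" orange",len(xs),xs.mean() if len(xs) else 0,ys.mean() if len(xs) else 0, onplane(c,(xs.mean(),ys.mean()),126) if len(xs) else 0)
    w=sub*(h[...,1]<70)*(h[...,2]>110)
    ys,xs=np.nonzero(w);hull=cv2.convexHull(np.stack([xs,ys],1).astype(np.int32));e=cv2.fitEllipse(hull);print(" dial",e,onplane(c,e[0],126))
    D=np.load(f"{n}_d.npy");print(" depth z dial", [ (lambda o,d:(o+d*D[y,x])[2])(*ray(c,(x,y))) for x,y in zip(xs[::60],ys[::60])])
print(tri(R))
E
```

```text
scene red 147 269.00680272108843 231.24489795918367 260 277 222 237
[ 527.63715858 -132.92514136  157.        ]
 orange 4 261.0 246.0 [ 558.63574034 -141.77270295  126.        ]
 dial ((270.10894775390625, 229.4167938232422), (44.80268859863281, 48.841129302978516), 141.48570251464844) [ 500.43698268 -146.18450742  126.        ]
 depth z dial [np.float64(-0.4588742109835948), np.float64(0.6720349960321528), np.float64(-0.7986022564680297), np.float64(120.54223469739384), np.float64(127.4828289145969), np.float64(126.8839928475926), np.float64(130.10060234105276), np.float64(127.67697054208281), np.float64(124.6342435086932), np.float64(122.31975191152605), np.float64(125.69219837741093), np.float64(126.68850169638552), np.float64(127.24433925163385), np.float64(128.2947152076148), np.float64(125.63120932863558)]
side red 76 312.0131578947368 270.9605263157895 301 321 264 276
[ 522.06515144 -143.46895047  157.        ]
 orange 10 327.1 278.2 [ 559.76253516 -144.12711628  126.        ]
 dial ((309.0495910644531, 271.8779602050781), (44.64494323730469, 50.296653747558594), 150.9321746826172) [ 519.27296931 -125.28717298  126.        ]
 depth z dial [np.float64(1078.3861296093269), np.float64(197.9047718525452), np.float64(125.09783465118471), np.float64(124.88921934475707), np.float64(123.76426974285243), np.float64(122.12839679203296), np.float64(126.57592924114886), np.float64(122.32887796003274), np.float64(123.25999592527228), np.float64(122.8407942735937), np.float64(122.86755075804217), np.float64(120.72817498430584), np.float64(122.45420292010635), np.float64(121.40205292697908), np.float64(123.1900637687013), np.float64(120.47719272824281), np.float64(127.06683027788768)]
(array([ 522.26688914, -137.21234822,  148.0101979 ]), [np.float64(0.42346009445804383), np.float64(0.423460094458135)])
```

```bash
python3 - <<'E'
from h import *
from scipy.spatial.transform import Rotation as R
A=np.array([522,-137.])
best=None
for yaw in np.arange(-3.1,3.2,.3):
    r=(R.from_euler('z',yaw)*R.from_rotvec([np.pi,0,0])).as_rotvec()
    q=[ctrl.ik([A[0],A[1],z],r) for z in(330,171,140)]
    print(round(yaw,2),[None if x is None else np.round(x,2).tolist() for x in q[::2]])
E
```

```text
-3.1 [[0.71, 0.16, -0.64, 1.71, 0.1, 1.3, 1.66], [0.7, 0.35, -0.68, 1.94, 0.27, 0.94, 1.5]]
-2.8 [[1.02, 0.24, -1.03, 1.7, 0.21, 1.32, 1.86], [0.96, 0.46, -1.02, 1.93, 0.46, 1.01, 1.64]]
-2.5 [[1.02, 0.24, -1.03, 1.7, 0.21, 1.32, 2.16], [0.96, 0.46, -1.02, 1.93, 0.46, 1.01, 1.94]]
-2.2 [[1.02, 0.24, -1.03, 1.7, 0.21, 1.32, 2.46], [0.96, 0.46, -1.02, 1.93, 0.46, 1.01, 2.24]]
-1.9 [None, [0.96, 0.46, -1.02, 1.93, 0.46, 1.01, 2.54]]
-1.6 [[-0.96, 0.28, 1.36, 1.79, -0.28, 1.3, -2.71], [-0.76, 0.57, 1.22, 2.02, -0.65, 1.01, -2.39]]
-1.3 [[-0.9, 0.21, 1.24, 1.79, -0.21, 1.29, -2.49], [-0.76, 0.57, 1.22, 2.02, -0.65, 1.01, -2.09]]
-1.0 [[0.32, 0.12, -0.2, 1.73, 0.03, 1.29, -2.46], [0.21, 0.28, -0.08, 1.97, 0.03, 0.89, -2.46]]
-0.7 [[0.34, 0.12, -0.23, 1.73, 0.03, 1.29, -2.16], [0.25, 0.28, -0.13, 1.97, 0.05, 0.89, -2.18]]
-0.4 [[0.36, 0.13, -0.25, 1.73, 0.03, 1.29, -1.86], [0.28, 0.29, -0.17, 1.97, 0.06, 0.89, -1.89]]
-0.1 [[0.39, 0.13, -0.28, 1.73, 0.04, 1.29, -1.57], [0.33, 0.29, -0.23, 1.96, 0.08, 0.9, -1.61]]
0.2 [[0.41, 0.13, -0.3, 1.73, 0.04, 1.29, -1.27], [0.39, 0.3, -0.29, 1.96, 0.1
[... 258 characters left out ...]
0.49, 0.31, -0.42, 1.95, 0.16, 0.91, -0.48]]
1.4 [[0.54, 0.14, -0.45, 1.72, 0.06, 1.29, -0.09], [0.53, 0.31, -0.46, 1.95, 0.17, 0.91, -0.19]]
1.7 [[0.59, 0.15, -0.5, 1.72, 0.07, 1.29, 0.2], [0.56, 0.32, -0.5, 1.95, 0.19, 0.92, 0.09]]
2.0 [[0.63, 0.15, -0.55, 1.72, 0.08, 1.3, 0.49], [0.6, 0.33, -0.55, 1.95, 0.21, 0.92, 0.37]]
2.3 [[0.62, 0.15, -0.54, 1.72, 0.08, 1.3, 0.79], [0.62, 0.33, -0.58, 1.95, 0.23, 0.93, 0.66]]
2.6 [[0.64, 0.15, -0.57, 1.72, 0.08, 1.3, 1.09], [0.62, 0.33, -0.58, 1.95, 0.23, 0.93, 0.96]]
2.9 [[0.69, 0.16, -0.62, 1.71, 0.1, 1.3, 1.38], [0.66, 0.34, -0.63, 1.94, 0.25, 0.93, 1.24]]
3.2 [[0.71, 0.16, -0.64, 1.71, 0.1, 1.3, 1.67], [0.71, 0.35, -0.68, 1.94, 0.27, 0.94, 1.52]]
```

```bash
cat >> h.py <<'E'
from scipy.spatial.transform import Rotation as R
def ori(yaw): return (R.from_euler('z',yaw)*R.from_rotvec([np.pi,0,0])).as_rotvec()
def yaw_now():
    m=R.from_rotvec(ctrl.get_state()["ee_rot"]).as_matrix();return np.arctan2(m[1,0],m[0,0])
E
python3 - <<'E'
from h import *
ctrl.move_to([522,-137,330],ori(2.3))
ctrl.dwell(.2)
c=ctrl.camera_info("wrist");p,d=ctrl.get_image("wrist");cv2.imwrite("pics/w1.png",p[:,:,::-1]);np.save("w1_d.npy",d)
import pickle;pickle.dump(c,open("w1.pkl","wb"))
s=ctrl.get_state();print(s["time_s"],s["tool_pos"],s["q"],np.round(c["pose"],3).tolist(),c["camera_matrix"])
E
```

```text
2.5583 [ 521.93852649 -137.39289226  329.88122085] [ 0.61983529  0.15013786 -0.53888364  1.71791512  0.07978266  1.29559114
  0.79260172] [[0.747, 0.647, 0.152, 477.737], [0.664, -0.727, -0.173, -88.732], [-0.001, 0.231, -0.973, 510.3], [0.0, 0.0, 0.0, 1.0]] [[414.69460478   0.         319.45536345]
 [  0.         414.69460478 238.31651598]
 [  0.           0.           1.        ]]
```

View pics/w1.png

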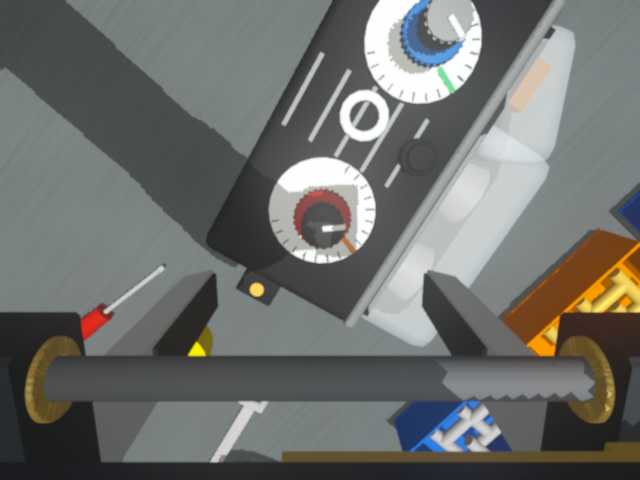

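The wrist view shows the dial centred near (322,210), the black knob top near (323,230) with its white line running to (344,227), and the orange mark at (348,244). I'll now measure these.

```bash
cat > m.py <<'E'
from h import *
def measure(p,c,A,out=None):
    "axis from dial rim (z=126), mark and pointer angles, in world"
    t=rect(c,p,126,A,70,5);h=hsv(t)                       # dial plane
    w=((h[...,1]<60)&(h[...,2]>95)).astype(np.uint8)
    n,l,s,_=cv2.connectedComponentsWithStats(cv2.morphologyEx(w,cv2.MORPH_OPEN,np.ones((5,5))))
    k=1+np.argmax(s[1:,4]);hull=cv2.convexHull(cv2.findContours((l==k).astype(np.uint8),0,1)[0][0])
    hull=max(cv2.findContours((l==k).astype(np.uint8),0,1)[0],key=cv2.contourArea);hull=cv2.convexHull(hull)
    e=cv2.fitEllipse(hull)
    px=lambda u,v,ctr=A,half=70,s=5:np.array([ctr[0]+half-(v+.5)/s,ctr[1]+half-(u+.5)/s])
    C=px(*e[0]);print("dial centre",C,"diam",np.array(e[1])/5)
    o=((h[...,0]>4)&(h[...,0]<20)&(h[...,1]>110)&(h[...,2]>90))
    yy,xx=np.nonzero(o);P=px(xx,yy).T;r=np.hypot(*(P-C).T);P=P[(r>26)&(r<54)]
    print("mark px",len(P),P.mean(0)-C);v=P.mean(0)-C;am=np.arctan2(v[1],v[0])
    t2=rect(c,p,202,C,25,16);h2=hsv(t2)
    yy,xx=np.mgrid[:800,:800];Q=np.stack(px(xx,yy,C,25,16),-1);rr=np.hypot(*(Q-C).transpose(2,0,1))
    w2=(h2[...,1]<70)&(h2[...,2]>130)&(rr<17)
    n,l,s,_=cv2.connectedComponentsWithStats(w2.astype(np.uint8));k=1+np.argmax(s[1:,4]) if n>1 else 0
    pts=Q[l==k];m=pts.mean(0);ev,V=np.linalg.eigh(np.cov((pts-m).T));a=V[:,1];a=a*np.sign(a@(m-C))
    print("line len/width",4*np.sqrt(ev[::-1]*.75**2),"mid",m-C,"inner/outer",[(pts-C)@a for _ in[0]][0].min(),((pts-C)@a).max())
    ap=np.arctan2(a[1],a[0]);ap2=np.arctan2(*(m-C)[::-1])
    print("mark",am,"pointer axis",ap,"pointer mid",ap2,"diff",ap-am,ap2-am)
    if out: cv2.imwrite(out,np.hstack([cv2.resize(t,(400,400)),cv2.resize(t2,(400,400))])[:,:,::-1])
    return C,am,ap
E
python3 - <<'E'
from m import *
import pickle
p=cv2.imread("pics/w1.png")[:,:,::-1].copy();c=pickle.load(open("w1.pkl","rb"));measure(p,c,(522,-137),"pics/r1.png")
d=np.load("w1_d.npy");P=c["pose"]
for u,v in((325,175),(300,235),(318,236),(330,222)):
    o,r=ray(c,(u,v));print(o+r*d[v,u])
E
```

```text
dial centre [ 519.75950928 -127.0286377 ] diam [102.4046875  125.72388916]
mark px 1698 [ 42.34755786 -16.58526101]
line len/width [16.05725564  4.5726865 ] mid [ 8.30776853 -3.64279333] inner/outer -6.045529435386777 12.859176829559107
mark -0.3732841643906796 pointer axis 0.8169073579259165 pointer mid -0.4132330042802268 diff 1.1901915223165962 -0.03994883988954723
[ 501.97638408 -109.13994392  126.46139838]
[ 517.57348096 -159.34348374  164.15017951]
[ 523.99472112 -143.08337583  202.00023277]
[ 523.52169938 -128.87527394  202.2670713 ]
```

View pics/r1.png

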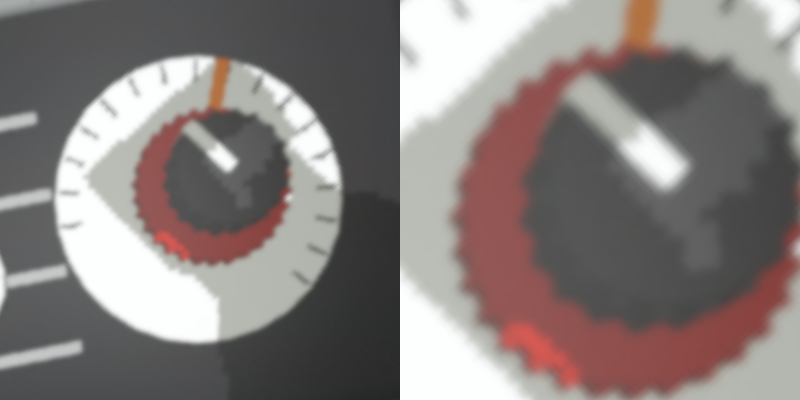

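```bash
cat > m.py <<'E'
from h import *
def px(u,v,ctr,half,s): return np.stack([ctr[0]+half-(v+.5)/s,ctr[1]+half-(u+.5)/s],-1)
def big(w):
    n,l,s,_=cv2.connectedComponentsWithStats(w.astype(np.uint8));return l==1+np.argmax(s[1:,4])
def measure(p,c,A,out=None):
    A=np.array(A);yy,xx=np.mgrid[:700,:700]
    t=rect(c,p,126,A,70,5);h=hsv(t).astype(int);Q=px(xx,yy,A,70,5);rr=np.linalg.norm(Q-A,axis=-1)
    w=big((h[...,1]<60)&(h[...,2]>95)&(rr<55))
    e=cv2.fitEllipse(cv2.convexHull(np.argwhere(w)[:,::-1].astype(np.int32)))
    C=px(*e[0],A,70,5);print("dial",C,"diam",np.array(e[1])/5)
    rr=np.linalg.norm(Q-C,axis=-1)
    o=big((h[...,0]>4)&(h[...,0]<20)&(h[...,1]>110)&(h[...,2]>90)&(rr>28)&(rr<54))
    v=Q[o].mean(0)-C;am=np.arctan2(v[1],v[0])
    t2=rect(c,p,202,A,25,16);h2=hsv(t2).astype(int)
    yy,xx=np.mgrid[:800,:800];Q=px(xx,yy,A,25,16);rr=np.linalg.norm(Q-A,axis=-1)
    k=(h2[...,1]<90)&(h2[...,2]<105)&(rr<22)
    k=big(cv2.morphologyEx(k.astype(np.uint8),cv2.MORPH_OPEN,np.ones((9,9))))
    # knob top rim: circle of known radius 16 (least squares on hull)
    hu=cv2.convexHull(np.argwhere(k)[:,::-1].astype(np.int32));(cu,cv_),rad=cv2.minEnclosingCircle(hu);K=px(cu,cv_,A,25,16)
    e2=cv2.fitEllipse(hu);K2=px(*e2[0],A,25,16)
    rk=np.linalg.norm(Q-K2,axis=-1)
    l=(h2[...,1]<60)&(h2[...,2]>112)&(rk<15.5);l=big(l)
    pts=Q[l];m=pts.mean(0);ev,V=np.linalg.eigh(np.cov((pts-m).T));a=V[:,1];a=a*np.sign(a@(m-K2))
    ap=np.arctan2(a[1],a[0]);pr=(pts-K2)@a;off=np.array([-a[1],a[0]])@(m-K2)
    print("mark r",np.hypot(*v),"ang",am,"n",o.sum(),"| knob",K,rad/16,K2,np.array(e2[1])/16)
    print("line ang",ap,"r",pr.min(),pr.max(),"w",2*np.sqrt(3*ev[0]),"offset",off,"DIFF",ap-am)
    if out:
        t[o]=(0,255,0);t2[l]=(255,0,255);cv2.ellipse(t,e,(255,0,0),1);cv2.ellipse(t2,e2,(255,255,0),2)
        cv2.imwrite(out,np.hstack([cv2.resize(t,(400,400)),cv2.resize(t2,(400,400))])[:,:,::-1])
    return C,am,ap
E
python3 - <<'E'
from m import *
import pickle
p=cv2.imread("pics/w1.png")[:,:,::-1].copy();c=pickle.load(open("w1.pkl","rb"));measure(p,c,(522.2,-136.5),"pics/r2.png")
E
```

```text
dial [ 521.97800293 -134.76117554] diam [101.78892212 106.38939209]
mark r 41.51455101232037 ang -0.21682186149629476 n 1792 | knob [ 520.59160156 -134.73339844] 18.16680908203125 [ 520.73860092 -134.88990211] [33.17451477 36.50005341]
line ang 0.8114077503100863 r -1.359030081229335 15.498036362114657 w 6.004488953302486 offset -2.391135919253201 DIFF 1.028229611806381
```

View pics/r2.png

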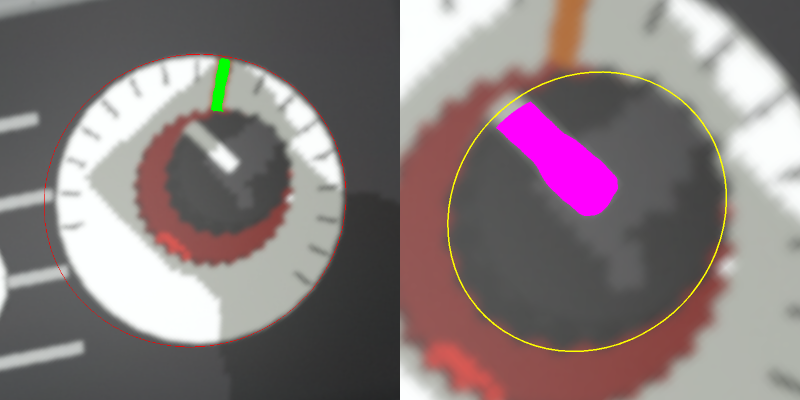

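The fitted ellipses pick up a stray printed stripe on the dial and the knob's visible side. Reading the clean edges puts the axis at about (522.2,-136.5), for both the dial and the right and top edges of the knob. The heights 126, 164 and 202 are confirmed, and the line stands about 1.0 rad anticlockwise of the mark. I'll grip the knob now.

```bash
cat >> h.py <<'E'
AX=np.array([522.2,-136.5])
def st(tag=""):
    s=ctrl.get_state();print(tag,round(s["time_s"],2),"p",np.round(s["tool_pos"],2),"F",np.round(s["force"],2),"M",np.round(s["moment"],3),"q7",round(s["q"][6],4),"yaw",round(yaw_now(),4),"w",round(s["gripper_width"],2),"t7",round(s["joint_torque"][6],3));return s
def snap(name):
    import pickle
    c=ctrl.camera_info("wrist");p,d=ctrl.get_image("wrist");cv2.imwrite(f"pics/{name}.png",p[:,:,::-1]);pickle.dump(c,open(name+".pkl","wb"));return p,c
E
python3 - <<'E'
from h import *
st("a")
ctrl.move_straight([*AX,171],ori(2.3));st("down")
ctrl.gripper_close(22);st("closed")
q=ctrl.get_state()["q"].copy()
np.save("qk.npy",q)
for dq in(-.1,-.3):
    t=q.copy();t[6]+=dq;ctrl.goto_joints(t);st("turn")
snap("w2")
E
```

```text
a 2.56 p [ 521.94 -137.39  329.88] F [ 0.01 -0.23 -0.66] M [-0.086 -0.104  0.019] q7 0.7926 yaw 2.2992 w 94.07 t7 -0.005
down 3.77 p [ 522.71 -136.55  171.79] F [0.29 0.67 0.37] M [-0.013 -0.139  0.04 ] q7 0.7072 yaw 2.3 w 94.1 t7 -0.012
closed 4.75 p [ 522.98 -135.79  171.09] F [ 4.16  2.6  -2.45] M [ 0.668 -1.161 -0.052] q7 0.707 yaw 2.3006 w 31.6 t7 0.023
turn 5.0 p [ 522.97 -135.79  171.1 ] F [0.43 0.04 0.16] M [-0.105 -0.015 -0.189] q7 0.6094 yaw 2.2029 w 31.56 t7 -1.264
turn 5.32 p [ 522.86 -135.88  171.12] F [-0.49 -1.35  1.53] M [-0.213  0.323 -0.1  ] q7 0.413 yaw 2.0064 w 31.46 t7 -1.372
```

View pics/w2.png

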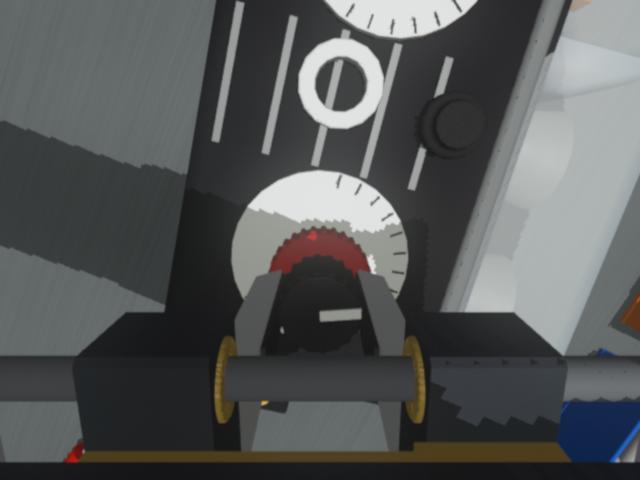

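The knob is held between the fingers at 31.5 mm wide, and its white line is visible from (320,316) to (362,314). I'll measure the line angle in the hand.

```bash
cat >> h.py <<'E'
def line_ang(p,c,A=AX,z=202,thr=110):
    t=rect(c,p,z,A,20,16);h=hsv(t).astype(int);n=len(t)
    yy,xx=np.mgrid[:n,:n];Q=np.stack([A[0]+20-(yy+.5)/16,A[1]+20-(xx+.5)/16],-1);rr=np.linalg.norm(Q-A,axis=-1)
    w=((h[...,1]<60)&(h[...,2]>thr)&(rr<15)).astype(np.uint8)
    k,l,s,_=cv2.connectedComponentsWithStats(w);l=l==1+np.argmax(s[1:,4])
    cn=max(cv2.findContours(l.astype(np.uint8),0,1)[0],key=cv2.contourArea)
    (cx,cy),wh,_=r=cv2.minAreaRect(cn);P=Q[l];m=P.mean(0)
    ev,V=np.linalg.eigh(np.cov((P-m).T));a=V[:,1]*np.sign(V[:,1]@(m-A))
    off=np.array([-a[1],a[0]])@(m-A)
    print("line",np.arctan2(a[1],a[0]),"size",np.array(wh)/16,"mid r",(m-A)@a,"offset",off);return np.arctan2(a[1],a[0])
def mark_ang(p,c,A=AX):
    t=rect(c,p,126,A,60,8);h=hsv(t).astype(int);n=len(t)
    yy,xx=np.mgrid[:n,:n];Q=np.stack([A[0]+60-(yy+.5)/8,A[1]+60-(xx+.5)/8],-1);rr=np.linalg.norm(Q-A,axis=-1)
    w=((h[...,0]>4)&(h[...,0]<20)&(h[...,1]>110)&(h[...,2]>90)&(rr>27)&(rr<54)).astype(np.uint8)
    k,l,s,_=cv2.connectedComponentsWithStats(w);l=l==1+np.argmax(s[1:,4]);P=Q[l];m=P.mean(0)
    ev,V=np.linalg.eigh(np.cov((P-m).T));a=V[:,1]*np.sign(V[:,1]@(m-A))
    print("mark by mid",np.arctan2(*(m-A)[::-1]),"by axis",np.arctan2(a[1],a[0]),"mid r",np.hypot(*(m-A)),"ends",rr[l].min(),rr[l].max(),"offset",np.array([-a[1],a[0]])@(m-A))
E
python3 - <<'E'
from h import *
import pickle
for n in("w1","w2"):
    p=cv2.imread(f"pics/{n}.png")[:,:,::-1].copy();c=pickle.load(open(n+".pkl","rb"))
    for thr in(100,112,130):line_ang(p,c,thr=thr)
    if n=="w1": mark_ang(p,c); mark_ang(p,c,AX+[.4,.4])
for n in("scene","side"):
    p=cv2.imread(f"pics/{n}0.png")[:,:,::-1].copy()
    try: mark_ang(p,ctrl.camera_info(n))
    except Exception as e: print(n,e)
E
```

```text
line 0.7651006995001609 size [16.74959183  8.04333878] mid r 6.2062580990900305 offset 0.20516422081474195
line 0.8024213625241493 size [16.1750679   6.85009623] mid r 6.64549456679447 offset -0.18062199442333648
line 0.8026239391201837 size [15.77731895  5.96621275] mid r 6.788783300090747 offset -0.21260952890137297
mark by mid -0.17654215853952335 by axis -0.17571995472083005 mid r 40.96254109525091 ends 31.41419364713982 50.26127050224656 offset -0.0336795539172261
mark by mid -0.18805109290867697 by axis -0.17543232990765836 mid r 40.65196906861992 ends 31.10227584116635 49.961938638327474 offset -0.5129639494686264
line 0.5074933461328122 size [14.86598778  4.36416769] mid r 7.5842139533700355 offset -0.5845630456156163
line 0.5072464423086004 size [14.76900482  4.15460587] mid r 7.6356413242495265 offset -0.5869385935670897
line 0.5062670245705374 size [14.62899208  3.71060586] mid r 7.708198561445876 offset -0.5996984377438412
mark by mid -0.1565273386975778 by axis -0.2030589081791975 mid r 32.31242785566096 ends 27.774341801382082 37.39203207235467 offset 1.5030054635412347
mark by mid -0.20030351318036557 by axis -0.15877404444372703 mid r 39.223646354509356 ends 27.87654143720128 47.27091137792882 offset -1.6284689982724982
```

```bash
python3 - <<'E'
from h import *
q=ctrl.get_state()["q"].copy();t=np.load("qk.npy");t[6]=q[6]-.683-.004
ctrl.goto_joints(t);ctrl.dwell(.1);st("turned");p,c=snap("w3");line_ang(p,c)
ctrl.ungrasp();st("open");p,c=snap("w4");line_ang(p,c)
E
```

```text
turned 6.18 p [ 522.27 -135.91  171.06] F [-5.29  0.88  5.06] M [-0.036  1.476 -0.122] q7 -0.2703 yaw 1.323 w 31.47 t7 0.102
line -0.17650461714780694 size [ 4.02840137 14.93851948] mid r 7.545339221761466 offset -0.45009136450734255
open 7.29 p [ 522.97 -135.78  171.09] F [ 0.05 -0.32 -0.12] M [-0.03  -0.109 -0.013] q7 -0.2739 yaw 1.3197 w 94.2 t7 0.001
line -0.17906241039125897 size [ 4.05038071 14.95987988] mid r 7.547732656326393 offset -0.4282409906159965
```

View pics/w4.png

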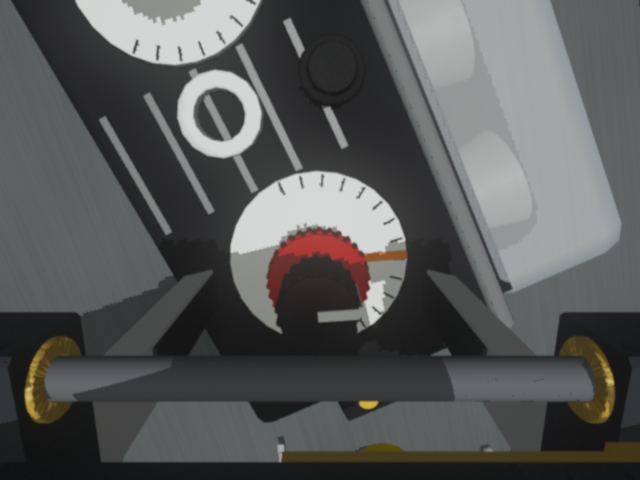

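The white line at (320-358,316) and the orange mark at (365-405,256) look parallel in this view. I'll re-measure both in it, then lower onto the ring, grip it, and start turning in small steps while watching the moment.

```bash
python3 - <<'E'
from h import *
import pickle
p=cv2.imread("pics/w4.png")[:,:,::-1].copy();c=pickle.load(open("w4.pkl","rb"));mark_ang(p,c);line_ang(p,c,thr=90)
B=[522.5,-135.4,138.5]
ctrl.move_straight(B,ori(1.32));st("down")
ctrl.gripper_close(26);st("closed");ctrl.dwell(.1)
q=ctrl.get_state()["q"].copy();np.save("qr.npy",q);L=[]
for i in range(1,5):
    t=q.copy();t[6]-=.04*i;ctrl.goto_joints(t);ctrl.dwell(.05);s=st(i)
E
```

```text
mark by mid -0.18047803086402595 by axis -0.16965313514353864 mid r 38.697268325648956 ends 27.00130205193816 50.13832428891097 offset -0.4188857134570254
line -0.17824662566070595 size [ 4.45552349 15.1268425 ] mid r 7.458061132500947 offset -0.421805442157406
down 7.71 p [ 522.28 -135.23  138.4 ] F [0.91 0.36 0.54] M [-0.028 -0.057 -0.055] q7 -0.3004 yaw 1.3202 w 94.36 t7 -0.145
closed 8.49 p [ 522.47 -135.41  138.56] F [-0.14 -0.55  1.94] M [-0.001  0.178 -0.033] q7 -0.3008 yaw 1.32 w 47.72 t7 0.0
1 8.89 p [ 522.47 -135.43  138.57] F [-1.31  0.1   2.42] M [0.08  0.189 0.009] q7 -0.3397 yaw 1.2811 w 47.08 t7 -0.194
2 9.19 p [ 522.44 -135.41  138.55] F [-0.9   0.27  2.44] M [0.102 0.282 0.033] q7 -0.3791 yaw 1.2417 w 47.54 t7 -0.174
3 9.49 p [ 522.43 -135.45  138.56] F [-1.36 -0.09  3.56] M [ 0.113  0.354 -0.   ] q7 -0.419 yaw 1.2018 w 47.46 t7 -0.169
4 9.79 p [ 522.44 -135.4   138.54] F [-1.12  1.09  2.77] M [0.122 0.393 0.008] q7 -0.459 yaw 1.1618 w 47.43 t7 -0.167
```

```bash
python3 - <<'E'
from h import *
q=np.load("qr.npy");L=[]
def step(a):
    t=q.copy();t[6]=a;ctrl.goto_joints(t);m=[]
    for _ in range(4):
        ctrl.dwell(.02);s=ctrl.get_state();m.append([s["q"][6],s["moment"][2],s["joint_torque"][6],*s["force"],s["gripper_width"]])
    m=np.mean(m,0);L.append(m);print(round(a-q[6],3),np.round(m,3),round(s["time_s"],2));return m
a=q[6]-.16
while a>q[6]-1.5:
    a-=.03;m=step(a)
    b=np.array(L[:-1])
    if len(b)>2 and (abs(m[1]-np.median(b[:,1]))>.13 or abs(m[2]-np.median(b[:,2]))>.13): break
np.save("L.npy",L)
E
```

```text
-0.19 [-4.8900e-01  5.0000e-03 -1.7500e-01 -2.3900e+00  8.7700e-01  3.5610e+00
  4.7388e+01] 10.11
-0.22 [-5.2000e-01  1.9000e-02 -1.8400e-01 -2.2960e+00  8.2300e-01  3.4670e+00
  4.7348e+01] 10.43
-0.25 [-5.5000e-01  1.9000e-02 -1.8600e-01 -2.5610e+00  1.1540e+00  2.8270e+00
  4.7456e+01] 10.74
-0.28 [-5.8000e-01 -1.0000e-03 -1.8700e-01 -2.6790e+00  1.1640e+00  3.4040e+00
  4.7396e+01] 11.06
-0.31 [-6.1000e-01  2.3000e-02 -1.8700e-01 -2.9780e+00  1.2880e+00  2.9110e+00
  4.7393e+01] 11.38
-0.34 [-6.4000e-01  8.0000e-03 -1.8700e-01 -2.9350e+00  1.3090e+00  3.3860e+00
  4.7152e+01] 11.69
-0.37 [-6.7000e-01  2.9000e-02 -1.8700e-01 -3.1990e+00  1.4370e+00  3.3830e+00
  4.7384e+01] 12.01
-0.4 [-7.0000e-01  1.1000e-02 -1.8700e-01 -3.0690e+00  1.6490e+00  3.7970e+00
  4.7664e+01] 12.32
-0.43 [-7.3000e-01  2.3000e-02 -1.8700e-01 -3.6670e+00  1.7810e+00  3.6040e+00
  4.7444e+01] 12.64
-0.46 [-7.6000e-01  3.7000e-02 -1.8700e-01 -4.0010e+00  2.2170e+00  3.6780e+00
  4.7471e+01] 12.96
-0.49 [-7.9000e-01 -1.8000e-02 -1.8700e-01 -4.0480e+00  1.8170e+00  3.6590e+00
  4.7177e+01] 13.28
-0.52 [-8.2000e-01  3.3000e-02 -1.8700e-01 -3.5610e+00  2.7050e+00  3.4990e+00
  4.7383e+01] 13.59
-0.55 [-8.500e-01  2.000e-02 -1.870e-01 -4.372e+00  2.680e+00  3.408e+00
  4.731e+01] 13.91
-0.58 [-8.8000e-01  1.2000e-02 -1.2500e-01 -4.2550e+00  2.7750e+00  3.4270e+00
  4.7383e+01] 14.22
-0.61 [-9.1000e-01  1.4000e-02 -1.2300e-01 -4.4050e+00  2.9570e+00  3.5540e+00
  4.7355e+01] 14.54
-0.64 [-9.4000e-01  8.0000e-03 -1.2300e-01 -4.0670e+00  2.9900e+00  3.9130e+00
  4.7427e+01] 14.86
-0.67 [-9.7000e-01  2.6000e-02 -1.2300e-01 -4.2590e+00  2.8320e+00  3.3480e+00
  4.7338e+01] 15.18
-0.7 [-1.0000e+00  1.2000e-02 -1.2300e-01 -4.0060e+00  2.5460e+00  3.7440e+00
  4.7448e+01] 15.49
-0.73 [-1.0300e+00  8.0000e-03 -1.2300e-01 -4.6220e+00  2.9220e+00  3.7600e+00
  4.7287e+01] 15.81
-0.76 [-1.06   0.154 -0.25  -4.172  2.933  3.779 47.577] 16.12
```

The bite began between -0.73 and -0.76 rad. I'll step finely through the climb to find where the plateau starts.

```bash
python3 - <<'E'
from h import *
q=np.load("qr.npy");L=[]
for k in range(6):
    a=-.76-.02*(k+1);t=q.copy();t[6]+=a;ctrl.goto_joints(t);m=[]
    for _ in range(5):
        ctrl.dwell(.02);s=ctrl.get_state();m.append([s["q"][6]-q[6],s["moment"][2],s["joint_torque"][6],*s["force"],s["gripper_width"]])
    print(round(a,3),np.round(np.mean(m,0),3),round(s["time_s"],2))
    if k>3 and 0: break
E
```

```text
-0.78 [-0.779  0.246 -0.303 -4.873  2.472  4.03  47.328] 16.46
-0.8 [-0.799  0.343 -0.401 -4.155  3.408  3.941 47.397] 16.79
-0.82 [-0.819  0.389 -0.446 -4.205  2.953  3.419 47.385] 17.12
-0.84 [-0.839  0.375 -0.446 -5.036  2.525  4.012 47.32 ] 17.46
-0.86 [-0.859  0.356 -0.446 -4.834  3.044  3.786 47.279] 17.79
-0.88 [-0.879  0.376 -0.446 -4.422  2.701  3.746 47.276] 18.12
```

The baseline-to-plateau rise is 0.36 N m over 0.07 rad, which is the specified bite torque, so there is no wind-up or slip. The onset is at -0.734 and the plateau at -0.804. I'll aim for -1.071, which is 19.3° from onset and 15.3° past full bite.

```bash
python3 - <<'E'
from h import *
q=np.load("qr.npy")
for a in(-.98,-1.04,-1.072):
    t=q.copy();t[6]+=a;ctrl.goto_joints(t);ctrl.dwell(.06);s=st(a);print(s["q"][6]-q[6])
ctrl.ungrasp();s=st("open")
p,c=snap("w5");line_ang(p,c)
y=yaw_now();ctrl.move_straight([*s["tool_pos"][:2],330],ori(y));ctrl.dwell(.2);st("up")
p,c=snap("w6");line_ang(p,c);line_ang(p,c,thr=90);mark_ang(p,c)
t=rect(c,p,126,AX,70,6);cv2.imwrite("pics/r6.png",np.hstack([cv2.resize(t,(400,400)),cv2.resize(rect(c,p,202,AX,25,16),(400,400))])[:,:,::-1])
E
```

```text
-0.98 18.43 p [ 522.44 -135.32  138.52] F [-5.05  3.06  3.71] M [0.728 1.059 0.35 ] q7 -1.2802 yaw 0.3409 w 47.31 t7 -0.536
-0.9793076079507372
-1.04 18.74 p [ 522.41 -135.28  138.51] F [-4.19  3.42  3.21] M [0.822 1.086 0.396] q7 -1.3401 yaw 0.2811 w 47.15 t7 -0.479
-1.0392080606603147
-1.072 19.05 p [ 522.42 -135.29  138.55] F [-4.51  2.8   3.39] M [0.847 1.098 0.359] q7 -1.372 yaw 0.2491 w 47.27 t7 -0.441
-1.0711733413746611
open 19.91 p [ 522.45 -135.43  138.54] F [ 0.38 -0.38  0.8 ] M [ 0.028 -0.076  0.008] q7 -1.3728 yaw 0.248 w 93.8 t7 0.0
line -0.20012380224663762 size [ 4.02492285 13.55616474] mid r 8.552947315363141 offset 0.2945933447718223
up 21.58 p [ 522.3  -135.39  329.49] F [-0.61  0.27 -0.46] M [0.008 0.001 0.069] q7 -1.2628 yaw 0.2481 w 94.29 t7 -0.001
line 0.7075481727373472 size [17.17067719 16.87148666] mid r 6.838941377936259 offset -4.024005916203367
line 2.0499759244487152 size [19.23163605 28.84132767] mid r 0.05899267941929942 offset -5.306660177361655
mark by mid -0.16948359913254485 by axis -0.176618359432577 mid r 38.211073061353176 ends 27.00130205193816 49.357196157196775 offset 0.2726245341029303
```

View pics/r6.png

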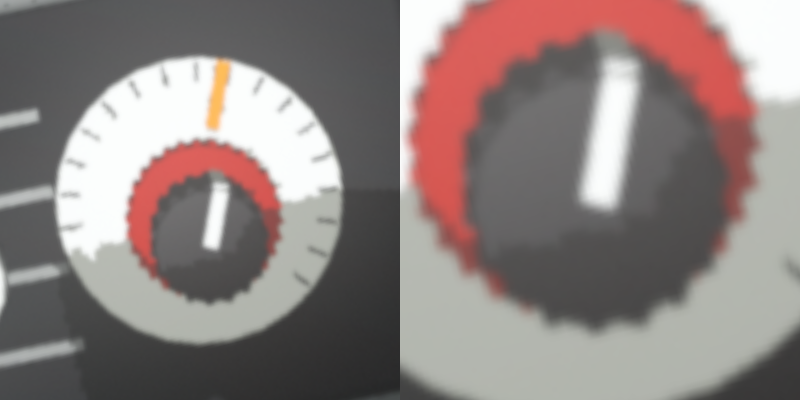

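```bash
python3 - <<'E'
from h import *
import pickle
p=cv2.imread("pics/w6.png")[:,:,::-1].copy();c=pickle.load(open("w6.pkl","rb"))
for t in(150,170,190,210):
  for A in (AX,AX-[2,0]): line_ang(p,c,A=A,thr=t)
E
```

```text
line -0.1736829021993201 size [ 5.45350504 16.19801903] mid r 7.032983620764198 offset 0.15041694681524143
line -0.173550466774967 size [ 5.45251417 14.22867393] mid r 8.016957739938873 offset 0.4941643475569639
line -0.17407565846923181 size [ 4.95901299 15.94210243] mid r 7.134138488900276 offset 0.14668545032178892
line -0.17306080061900736 size [ 4.95146513 13.97265911] mid r 8.1184656608651 offset 0.4857645303060677
line -0.17393970874658846 size [ 4.51229382 15.68557644] mid r 7.248508855624178 offset 0.14290706558884647
line -0.17259672664699877 size [ 4.508605   13.71548653] mid r 8.235177509570637 offset 0.47961485828454786
line -0.17423841860626615 size [ 4.04169655 15.41555309] mid r 7.377179930939198 offset 0.1437209169194238
line -0.1723204107258112 size [ 4.02626419 13.4417696 ] mid r 8.366730930585723 offset 0.47732333064804455
```

The line reads -0.174 rad against -0.177 for the mark, so the knob is still on its mark. Everything is clear of the arm, so I'll hand in.

```bash
python3 -c "
from h import *
print(ctrl.sign_off());st()"
```

```text
the job is handed in; nothing more can be done
None
the job is handed in; nothing more can be done
```

The aim knob is on its mark and the red lock ring is nipped up. I handed the job in at about 21.6 s, with the gripper open and lifted clear.

- **Knob:** I turned the black knob clockwise by 0.98 rad at a 22 N grip. The last wrist view, taken after the ring was tightened, put the white line at -0.174 rad and the orange mark at -0.177 (by its axis) or -0.169 (by its midpoint).
- **Ring:** I gripped the red ring at 26 N and turned it clockwise. It ran light to 0.734 rad, and the torque then climbed 0.36 N m to a plateau at 0.804 rad. I stopped at 1.071 rad, which is 19.3° from where the bite started and 15.3° past full bite. The climb matched the stated spring, so I took it that the ring did not slip. The final ring angle comes from the joint reading and was not seen in a picture.
- **Force:** Sideways force on the tool read about 5 N at most.
- **Disagreements:**
    - One picture taken low down with the knob in shadow read the line at -0.200 rad. The clear view from above gave -0.174.
    - The arm's grip put the axis about 1 mm from where the camera did, which is within the calibration error.
- **Other items:** I aimed only at the knob and ring, and the forces showed no sign of contact elsewhere. I did not re-measure the loose items at the end.

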